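# Close a sample jar to a snug seal in its bench holder

## Robot

A 7-joint arm with a two-finger parallel gripper is mounted at the origin on the work surface; the furniture and walls round the work are solid. World frame = base frame: x ahead of the robot, y to its left, z up, the work surface at z = 0. Lengths are in m, angles in rad, forces in N, time in s.
With the tool pointing down it reaches from about 0.425 to 0.875 m from the base axis. Payload 4.7 kg.
Tool frame: the origin (TCP) lies midway between the tips of the shut fingers; the grasp point (between the pads) lies 19 mm behind it (bot.grasp_offset is the distance from the TCP to the grasp point, in m); z points along the fingers, y is the line along which they close (so a half turn about z gives the same grasp; the last joint's range is limited). The gripper opens to 85 mm and grips with 20 to 120 N. Pads are 22 mm wide; open, the fingers measure 114 mm over their backs; the gripper's body (76 mm by 85 mm) begins 54 mm behind the grasp point. The pads swing forward as they close: fully open they stand 13 mm farther back than shut.
Start: joints at [1.244, 0.321, -0.07, 1.45, 0.023, 1.371, -0.057], TCP at [0.217, -0.613, 0.231] pointing down, gripper open.
Joint ranges: [-2.86, 2.86], [-0.3, 2.09], [-1.38, 1.24], [0.06, 2.45], [-1.56, 4.7], [0.09, 2.05], [-2.69, 2.69]. Speed limits (rad/s): [2.57, 2.57, 3.14, 3.14, 3.14, 3.14, 3.14].

## Interface

Orientations are given as a rotation vector (axis times angle).
In Python, from workcell import bot gives the robot as it stands. The module is installed in compiled form; this text tells all that it offers.
- The arm moves only by the tool jog_arm, never from a script. Its argument "targets" is a list of rows, each a list of 3 entries, a list of its own where there are three numbers: the finger opening in mm, from 0 to 85.4, then the shift along the tool's x, y, z in mm, then the turn about the tool's z in degrees. A call has 1 to 20 rows; each row is the pose to reach, as a shift and turn from the pose commanded when the call began, along the tool's axes at that moment; what a row does not reach only later rows make up. A row lasts 1/10 s, in which the tool goes at most 50 mm and 8.59 degrees, less where a joint would pass 70% of its speed; a pose out of reach is approached as far as the arm can. A call with a gripper value outside its range is refused whole. The fingers move at their own pace and stop on an object; "force" is the grip in N (left out, the last holds). Time passes only in rows, so rows that repeat a pose let the fingers close. It gives the time, the measured TCP pose, the force, the opening and the grip force at its end, in the units of the state.
- bot.get_obs(): the state, without advancing time (a new reading comes with each control period).
- bot.camera(name): name is "side" or "top" or "wrist"; returns the picture (384x512x3 uint8, red, green, blue); there is no depth.
- bot.calibration(name): a dict with "fx", "fy", "cx", "cy" (pixels), "cam_to_world" (4x4, takes a point from camera to world coordinates). Camera axes: x right, y up, looking along -z (the intrinsics and any distortion apply to the point x, -y, -z); pixel columns grow to the right and rows downward; lengths in m; the calibration is good to about 2 mm. A picture is of the moment at which its call begins: read the wrist's pose just before it. calibration takes no time and is no camera call; for the wrist camera it gives the pose at the moment of the call.
- bot.close_job(): hands the job in; it is judged then, once.
The state is a dict: "t": time; "qpos": joint angles; "qd": joint speeds; "joint_torque": joint torques, N m; "tool_pos": TCP position; "orientation": TCP orientation; "force": force on the tool from outside, world axes, zero at the start; "wrist_torque": the same for the moment, N m; "gripper_width": finger opening in m; "grasp_force": force on a finger pad.
Only numpy, scipy, OpenCV 4.12 (cv2) and the standard library are available. Lean on these libraries where they do the work, as an engineer would, in place of code of your own. Each camera call takes 0.05 s, during which the arm holds its last target. There are 200 camera calls.

## Task

Stand the round sample jar upright in the pocket of the wooden holder, gently and all the way down, with the ear on its side between the two steel pins so that it cannot turn. Then screw its lid down clockwise until you feel it come up snug on its seal, and stop there: do not leave it loose and do not overtighten it. Leave the other things alone.

Things in the scene. Friction and masses are not known exactly. Their poses are not given: they have to be found in the camera images.
- jar: Round white plastic sample jar, loose, upright on the table, 0.24 to 0.40 kg with its lid. Body 48 mm in diameter, 50 mm tall, its lowest 4 mm tapering to 43 mm; neck and lid above, top at 90 mm. Origin at the centre of the underside, z up; x points along the ear. Carry it by the lid, which does not slip round by itself (0.02 N m and more to turn it).
- ear (a point): The jar's ear, the only thing on its side: a bar 10 mm wide and 12 mm tall that sticks out to 68 mm from the jar's axis, its underside 28 mm above the jar's underside. The point is in its middle, 56 mm from the axis along the jar's x and 34 mm above the underside.
- lid_center (a point): Centre of the grey ribbed round lid, on the jar's axis, 79 mm above the jar's underside: diameter 58 mm, from 13 mm below this point to 11.5 mm above. Grip it across its diameter, here or up to 4 mm higher, with about 40 N. It is captive: it turns on the jar's axis at a constant height, does not come off, and seen from above closes clockwise.
- lid (a joint): Play of the lid on the screw liner inside it, rad: negative while there is play, 0 once it is taken up by turning clockwise; then lid and liner turn on together and it stays 0. Turning back makes it negative. It does not tell how far the lid still is from snug: 0.8 to 2.5 rad in all at the start.
- holder: Light wooden block 140 x 104 mm on a plywood foot board 156 x 120 mm, fixed to the table, top face at 34 mm; in the middle of its top a round pocket 51 mm across, 24 mm deep. Origin under the pocket's axis, on the table, z up; x points from the pocket to the two pins, along the block's long side. The pocket's floor is 10 mm above the origin.
- fork: Two upright steel pins on the holder's top, 8 mm in diameter, 20 mm tall (to 54 mm above the table), 28 mm between their axes, 20 mm clear between them. Origin at the foot midway between them, 56 mm from the pocket's axis along the holder's x. The seated jar's ear fits between them with 5 mm to either side; it bears on a pin when the lid is tightened.
- pocket (a point): A point on the holder's top at the pocket's axis, 34 mm above the table. How the lid feels: free turning takes up to 0.05 N m (after up to 0.09 rad the ear meets its pin); where the seal is met the torque steps up to 0.35 N m, then climbs by 2.5 N m per rad. Snug is 0.55 to 0.85 N m; under 0.5 is loose, over 1.0 overtightened. Once snug it stays when let go.
- vial_a: Small round screw vial standing, 30 mm in diameter, 42 mm tall; bystander. Origin at its underside.
- cup_b: White plastic cup, 63 mm in diameter, 76 mm tall; bystander. Origin at its underside.
- glue_tube: Tube of adhesive lying down, 33 x 115 x 26 mm; bystander. Origin at its underside, long axis y.
- sherd_0: Potsherd lying flat, 36 x 49 x 13 mm; bystander. Origin at its underside.
Things that resemble listed ones, but are neither listed nor needed, are in the scene too. Leave any purple look-alike of the jar alone.

How it is judged:
By the outcome, as a careful person would: the job done as asked, in the order asked, and still so for the second after the job is handed in, with the robot touching nothing.
It also fails if it takes over 72 s, if anything falls off the work surface, if the arm or the gripper's body presses on something with over 40 N, if the wrist force passes 120 N, or if a joint passes its speed limit or range.

## Working session

There is one attempt and no reset: what is moved stays moved. The work goes in short steps, Python scripts to look and compute and a tool call to move; the robot and the scene stay as the last step left them, time stands still between calls to the robot, and variables do not carry over. Pictures are saved under pics/ and viewed, at most 10 in all, crops included, and the job is handed in when it is done.

Besides the shell and the picture viewer there is one more tool, called after ">>>" in YAML: its name, and indented under it one key for each argument. jog_arm: Moves the arm, as the interface text tells. Its arguments: {"type":"object","properties":{"targets":{"type":"array","items":{"type":"array"}},"force":{"type":"number"}},"required":["targets"]}

```bash
mkdir -p pics
python3 - <<'E'
from workcell import bot
import cv2
o=bot.get_obs()
print({k:(v if not hasattr(v,'round') else v.round(3) if hasattr(v,'shape') else round(v,3)) for k,v in o.items()})
for n in("top","side"):
    im=bot.camera(n); cv2.imwrite(f"pics/{n}0.png",im[:,:,::-1]); 
    c=bot.calibration(n); print(n,{k:(v.round(4).tolist() if hasattr(v,'round') and hasattr(v,'shape') else v) for k,v in c.items()})
a=cv2.imread("pics/top0.png");b=cv2.imread("pics/side0.png")
E
```

```text
{'t': 0.0, 'qpos': array([ 1.244,  0.322, -0.07 ,  1.452,  0.023,  1.371, -0.057]), 'qd': array([ 0.   ,  0.002, -0.002, -0.002,  0.   ,  0.   ,  0.002]), 'joint_torque': array([ 0.0000e+00, -4.9359e+01, -3.8200e-01, -3.1434e+01,  1.3000e-02,
        1.1000e-02,  0.0000e+00]), 'tool_pos': array([ 0.217, -0.612,  0.23 ]), 'orientation': array([-3.094e+00, -5.320e-01,  1.000e-03]), 'force': array([ 0.736, -0.419, -0.329]), 'wrist_torque': array([-0.048, -0.012,  0.002]), 'grasp_force': 0.0, 'gripper_width': 0.0855407975444823}
top {'fx': 486.9132663821921, 'fy': 486.9132663821921, 'cx': 258.6774107601876, 'cy': 182.7291889704112, 'cam_to_world': [[-0.0286, 0.9935, -0.1103, 0.408], [-0.9996, -0.0275, 0.0112, 0.0314], [0.0081, 0.1106, 0.9938, 1.2573], [0.0, 0.0, 0.0, 1.0]]}
side {'fx': 366.6629277880226, 'fy': 366.6629277880226, 'cx': 253.95775526233643, 'cy': 186.0863680272853, 'cam_to_world': [[-0.9005, 0.233, -0.3671, 0.227], [-0.4347, -0.4624, 0.7728, 0.6748], [0.0103, 0.8555, 0.5177, 0.5442], [0.0, 0.0, 0.0, 1.0]]}
```

View pics/top0.png

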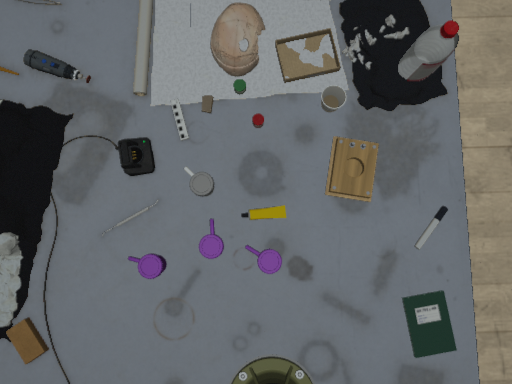

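View pics/side0.png

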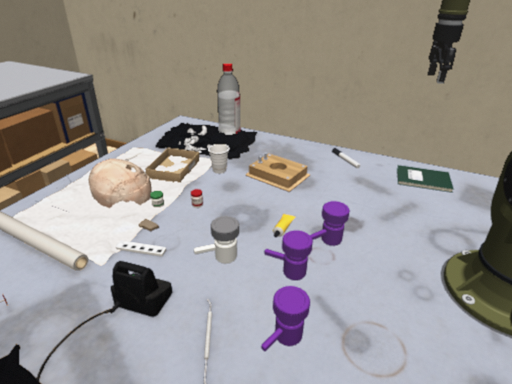

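The top view shows the white/grey jar at (201,183) with its ear toward (187,170). The three purple look-alikes are at (150,266), (211,246) and (269,261). The holder is at (353,168), with its pins near (350,142) and (363,145), and the cup is at (333,97). Only the jar at (201,183) is white with a grey lid, so that is my choice. I'll check it in a crop.

```bash
cat > h.py <<'E'
import numpy as np, cv2
from workcell import bot
def ray(c,u,v):
    M=np.array(c["cam_to_world"]);d=np.array([(u-c["cx"])/c["fx"],-(v-c["cy"])/c["fy"],-1])
    return M[:3,3],M[:3,:3]@d
def cast(c,u,v,z):
    o,d=ray(c,u,v);return o+d*(z-o[2])/d[2]
def proj(c,p):
    M=np.array(c["cam_to_world"]);q=M[:3,:3].T@(np.array(p)-M[:3,3])
    return c["cx"]+c["fx"]*q[0]/-q[2],c["cy"]-c["fy"]*q[1]/-q[2]
E
python3 - <<'E'
import cv2,numpy as np
from h import *
a=cv2.imread("pics/top0.png"); b=cv2.imread("pics/side0.png")
A=cv2.resize(a[155:210,170:225],(400,400),interpolation=cv2.INTER_CUBIC)
B=cv2.resize(a[125:210,315:400],(400,400),interpolation=cv2.INTER_CUBIC)
cv2.imwrite("pics/crop1.png",np.hstack([A,B]))
c=bot.calibration("top"); print(c.keys())
print("jar",cast(c,201.5,183,.0905)); print("ear end",cast(c,187,170,.04))
hsv=cv2.cvtColor(a,cv2.COLOR_BGR2HSV)
m=cv2.inRange(hsv,(8,70,60),(25,255,255))
m[:, :310]=0;m[:,400:]=0;m[:125]=0;m[215:]=0
m=cv2.morphologyEx(m,cv2.MORPH_CLOSE,np.ones((5,5)))
k=max(cv2.findContours(m,0,2)[0],key=cv2.contourArea)
r=cv2.minAreaRect(k);print(r)
bx=cv2.boxPoints(r);print(bx); w=np.array([cast(c,*p,.02) for p in bx]);print(w.round(3),np.linalg.norm(np.diff(w,axis=0),axis=1))
E
```

```text
dict_keys(['fx', 'fy', 'cx', 'cy', 'cam_to_world'])
jar [0.54060281 0.15590722 0.0905    ]
ear end [0.58030958 0.19727046 0.04      ]
((351.53997802734375, 168.71998596191406), (45.96194076538086, 59.255550384521484), 8.13010311126709)
[[324.59998 194.79999]
 [332.97998 136.13998]
 [378.47998 142.63998]
 [370.09998 201.29999]]
[[ 0.51  -0.15   0.02 ]
 [ 0.661 -0.178  0.02 ]
 [ 0.641 -0.295  0.02 ]
 [ 0.49  -0.265  0.02 ]] [0.15419783 0.11872017 0.15411672]
```

View pics/crop1.png

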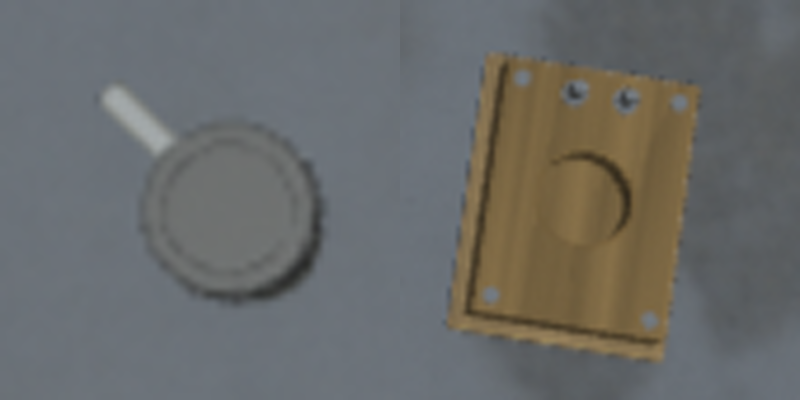

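The crop confirms the choice: a plain grey lid with a white ear pointing up-left. The holder shows two pins near (575,93) and (627,99) in the crop, and the pocket at about (586,199). Next I hover over the holder, which is on the way, to measure it with the wrist camera.

```bash
cat >> h.py <<'E'
from scipy.spatial.transform import Rotation as Ro
def delta(p,grasp=False):
    o=bot.get_obs();R=Ro.from_rotvec(o["orientation"]).as_matrix()
    return (R.T@(np.array(p)-o["tool_pos"])*1000).round(1)
def st():
    o=bot.get_obs();R=Ro.from_rotvec(o["orientation"]).as_matrix()
    print("t",round(o["t"],2),"tcp",(o["tool_pos"]*1000).round(1),"xaxis deg",np.degrees(np.arctan2(R[1,0],R[0,0])).round(2),"tilt",R[:,2].round(4),"q",o["qpos"].round(2),"F",o["force"].round(2),"T",o["wrist_torque"].round(3),"w",round(o["gripper_width"]*1000,1),"g",round(o["grasp_force"],1))
E
python3 - <<'E'
from h import *
st();c=bot.calibration("wrist");o=bot.get_obs();R=Ro.from_rotvec(o["orientation"]).as_matrix();M=np.array(c["cam_to_world"])
print(c["fx"],c["cx"],c["cy"]);print("cam in tool",R.T@(M[:3,3]-o["tool_pos"]));print(R.T@M[:3,:3])
print(bot.grasp_offset)
print(delta([.575,-.22,.28]))
ct=bot.calibration("top")
for n,u,v,z in [("pin",351.8,144.4,.05),("pin",362.8,145.6,.05),("pocket",354.3,167.1,.034),("jar",201.6,183.4,.0905)]: print(n,cast(ct,u,v,z).round(4))
E
```

```text
t 0.1 tcp [ 217.  -612.2  230.3] xaxis deg 19.53 tilt [-7.0e-04  1.6e-03 -1.0e+00] q [ 1.24  0.32 -0.07  1.45  0.02  1.37 -0.06] F [ 0.2  -0.32  0.06] T [-0.019  0.009  0.021] w 85.4 g 0.0
284.7160767829492 252.01090526487462 187.74959767962076
cam in tool [ 0.07280582 -0.00068475 -0.14321231]
[[ 7.01285097e-04  9.57553493e-01  2.88254776e-01]
 [ 9.99999746e-01 -7.07412112e-04 -8.29126922e-05]
 [ 1.24521582e-04  2.88254761e-01 -9.57553747e-01]]
0.0187
[ 468.5 -250.1  -49.3]
pin [ 0.6326 -0.2197  0.05  ]
pin [ 0.6288 -0.2473  0.05  ]
pocket [ 0.5769 -0.2265  0.034 ]
jar [0.5396 0.1557 0.0905]
```

>>> jog_arm:
  targets:
    - [85,[35,-19,0],-8]
    - [85,[70,-38,0],-16]
    - [85,[105,-57,0],-24]
    - [85,[140,-76,0],-32]
    - [85,[175,-95,0],-40]
    - [85,[210,-114,0],-48]
    - [85,[245,-133,0],-56]
    - [85,[280,-152,0],-64]
    - [85,[315,-171,0],-72]
    - [85,[350,-190,0],-80]
    - [85,[385,-209,10],-88]
    - [85,[420,-228,20],-96]
    - [85,[450,-245,30],-104]
    - [85,[468,-250,40],-112]
    - [85,[468,-250,50],-120]
    - [85,[468,-250,60],-128]
    - [85,[468,-250,70],-136]
    - [85,[468,-250,70],-144]
    - [85,[468,-250,70],-152]
    - [85,[468,-250,70],-160]
  force: 40

```text
t: 2.1
tool_pos: [0.5743, -0.2205, 0.1607]
orientation: [-0.004, -3.141, -0.001]
force: [-0.2, 0.4, 0.4]
gripper_width: 0.085
grasp_force: 0.0
```

>>> jog_arm:
  targets:
    - [85,[0,0,0],-8]
    - [85,[0,0,0],-16]
    - [85,[0,0,0],-20]
    - [85,[0,0,0],-20]
    - [85,[0,0,0],-20]

```text
t: 2.6
tool_pos: [0.5745, -0.2206, 0.1609]
orientation: [0.53, -3.096, -0.001]
force: [-1.1, -0.4, -0.0]
gripper_width: 0.0851
grasp_force: 0.0
```

Run:
```python
from h import *
st();c=bot.calibration("wrist");im=bot.camera("wrist")
np.save("cw1.npy",c,allow_pickle=True)
cv2.imwrite("pics/w1.png",im[:,:,::-1])
print([np.round(proj(c,p),1).tolist() for p in ([.5769,-.2265,.034],[.6326,-.2197,.054],[.6288,-.2473,.054])])
g=cv2.cvtColor(im,cv2.COLOR_RGB2GRAY)
```

```text
t 2.6 tcp [ 574.5 -220.6  160.9] xaxis deg -160.59 tilt [-6.e-04  2.e-04 -1.e+00] q [ 0.94  0.39 -0.77  1.61  0.28  1.26  2.03] F [-1.08 -0.38 -0.03] T [-0.036  0.005 -0.009] w 85.1 g 0.0
[[244.7, 181.1], [232.2, 240.9], [206.1, 228.9]]
```

View pics/w1.png

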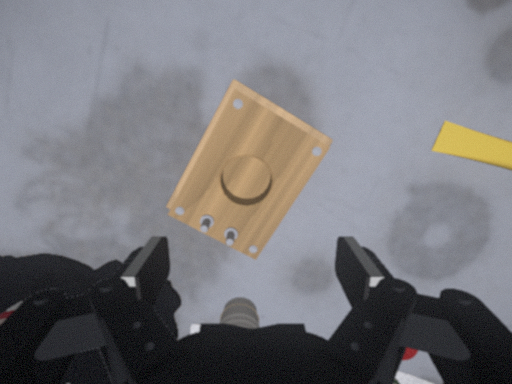

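The wrist view shows the pocket centred near (246,179), pin tops near (229,241) and (205,228), and corner screws at (238,104), (316,152), (180,211) and (253,250). I'll refine these, then go on to the jar.

Run:
```python
from h import *
c=np.load("cw1.npy",allow_pickle=True).item()
a=cv2.imread("pics/w1.png");hsv=cv2.cvtColor(a,cv2.COLOR_BGR2HSV)
m=cv2.inRange(hsv,(8,70,40),(25,255,255));m[:,:150]=0;m[:,345:]=0;m[265:]=0
k=max(cv2.findContours(m,0,2)[0],key=cv2.contourArea);h=np.zeros_like(m);cv2.drawContours(h,[k],-1,255,-1)
h=cv2.erode(cv2.morphologyEx(h,cv2.MORPH_CLOSE,np.ones((9,9))),np.ones((3,3)))
s=cv2.inRange(hsv,(0,0,110),(180,60,255))&h
n,_,S,C=cv2.connectedComponentsWithStats(s)
for i in range(1,n):
    if S[i,4]>6: print(S[i,4],C[i].round(1),cast(c,*C[i],.034).round(4),cast(c,*C[i],.054).round(4))
r=cv2.minAreaRect(k);bx=cv2.boxPoints(r);w=np.array([cast(c,*p,.008) for p in bx]);print(bx.round(1).tolist(),w.round(4).tolist(),w.mean(0).round(4))
cr=a[140:265,160:285];cv2.imwrite("pics/crop2.png",cv2.resize(cr,(600,600),interpolation=cv2.INTER_CUBIC))
print(delta([.5396,.1557,.20]))
```

```text
92 [237.5 103.5] [ 0.5099 -0.2566  0.034 ] [ 0.5095 -0.2557  0.054 ]
82 [316.4 151. ] [ 0.526  -0.1718  0.034 ] [ 0.5244 -0.1771  0.054 ]
72 [179.2 210.3] [ 0.6281 -0.2792  0.034 ] [ 0.6189 -0.2766  0.054 ]
66 [252.8 248.9] [ 0.6444 -0.1941  0.034 ] [ 0.6341 -0.1979  0.054 ]
[[162.60000610351562, 211.0], [233.0, 79.30000305175781], [335.1000061035156, 133.89999389648438], [264.70001220703125, 265.6000061035156]] [[0.647, -0.2997, 0.008], [0.4905, -0.2691, 0.008], [0.5055, -0.1535, 0.008], [0.6741, -0.1687, 0.008]] [ 0.5792 -0.2227  0.008 ]
[-92.2 366.5 -38.9]
```

View pics/crop2.png

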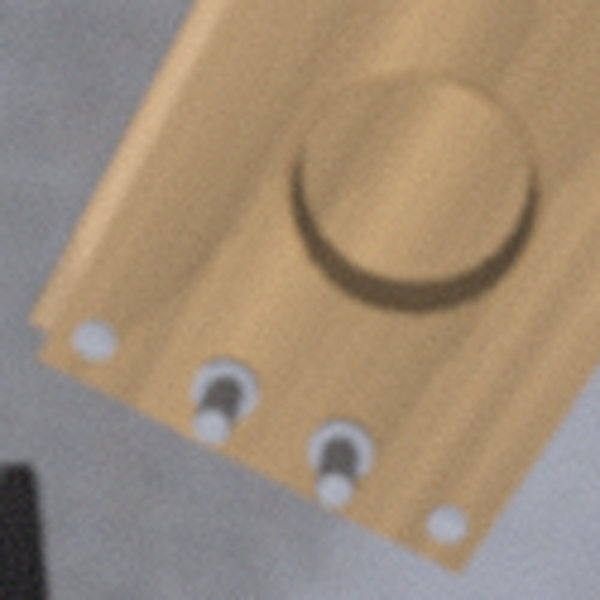

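Screws give a rectangle of 120 x 86 mm at −10.75°, centred at (0.577, −0.2255). That agrees with the pocket rim near (415,192) in the crop. Now to the jar.

>>> jog_arm:
  targets:
    - [85,[-10,36,-5],0]
    - [85,[-20,73,-10],0]
    - [85,[-30,110,-15],0]
    - [85,[-40,147,-20],0]
    - [85,[-50,184,-25],0]
    - [85,[-60,220,-30],0]
    - [85,[-70,257,-35],0]
    - [85,[-80,294,-39],0]
    - [85,[-88,330,-39],0]
    - [85,[-92,355,-39],0]
    - [85,[-92,366,-39],0]
    - [85,[-92,366,-39],0]
    - [85,[-92,366,-39],0]
    - [85,[-92,366,-39],0]

```text
t: 4.05
tool_pos: [0.5398, 0.1527, 0.2]
orientation: [0.527, -3.097, 0.002]
force: [-0.1, 0.3, -0.0]
gripper_width: 0.085
grasp_force: 0.0
```

Run:
```python
from h import *
c=np.load("cw1.npy",allow_pickle=True).item()
print("pocket",cast(c,246.2,179.6,.034).round(4),"pinbase",cast(c,206.3,220.4,.0345).round(4),cast(c,230.7,233.8,.0345).round(4),"top",cast(c,204,228.2,.054).round(4),cast(c,229.4,241.5,.054).round(4))
st();c=bot.calibration("wrist");im=bot.camera("wrist")
np.save("cw2.npy",c,allow_pickle=True)
cv2.imwrite("pics/w2.png",im[:,:,::-1])
print([np.round(proj(c,p),1).tolist() for p in ([.5396,.1557,.0905],[.5803,.1973,.034])])
```

```text
pocket [ 0.575  -0.2256  0.034 ] pinbase [ 0.6293 -0.25    0.0345] [ 0.6353 -0.2218  0.0345] top [ 0.6288 -0.2494  0.054 ] [ 0.6341 -0.222   0.054 ]
t 4.05 tcp [539.8 152.7 200. ] xaxis deg -160.67 tilt [-2.0e-04 -1.1e-03 -1.0e+00] q [ 0.51  0.27 -0.96  1.69  0.23  1.3   1.41] F [-0.06  0.31 -0.03] T [ 0.001 -0.052  0.025] w 85.0 g 0.0
[[254.4, 186.5], [276.0, 215.7]]
```

View pics/w2.png

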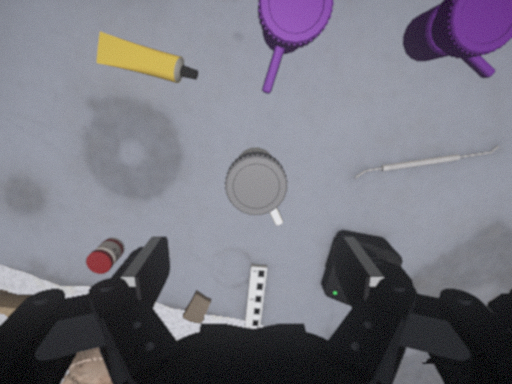

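The jar's lid is centred near (256,184), with the white ear sticking out to (279,221). The neighbours (black charger, vial, purple jar) are clear of the fingers.

Run:
```python
from h import *
c=np.load("cw2.npy",allow_pickle=True).item()
a=cv2.imread("pics/w2.png");hsv=cv2.cvtColor(a,cv2.COLOR_BGR2HSV)
m=np.zeros(a.shape[:2],np.uint8);m[200:235,262:295]=cv2.inRange(hsv,(0,0,190),(180,40,255))[200:235,262:295]
n,_,S,C=cv2.connectedComponentsWithStats(m)
i=1+S[1:,4].argmax();ys,xs=np.nonzero(_==i);print("ear",S[i],C[i])
pts=np.array([cast(c,x,y,.04) for x,y in zip(xs,ys)])
g=cv2.GaussianBlur(cv2.cvtColor(a,cv2.COLOR_BGR2GRAY),(3,3),0)
H=cv2.HoughCircles(g[140:230,210:305],cv2.HOUGH_GRADIENT_ALT,1,10,param1=80,param2=.5,minRadius=18,maxRadius=38);print(None if H is None else H[0]+[210,140,0])
# low-saturation lid mask vs bluish table
b=a.astype(int);d=b[:,:,0]-b[:,:,2];mm=((d<8)&(a.max(2)>70)).astype(np.uint8)*255;mm[:145]=0;mm[225:]=0;mm[:,:215]=0;mm[:,300:]=0
mm=cv2.morphologyEx(mm,cv2.MORPH_OPEN,np.ones((13,13)));k=max(cv2.findContours(mm,0,2)[0],key=cv2.contourArea);e=cv2.fitEllipse(k);print("lid",e)
for z in(.0905,.079):print(cast(c,*e[0],z).round(4))
J=cast(c,*e[0],.088)[:2]
print("ear mean",pts.mean(0).round(4),"r max",np.linalg.norm(pts[:,:2]-J,axis=1).max().round(4))
v=pts.mean(0)[:2]-J;print(np.degrees(np.arctan2(v[1],v[0])));_,vv=np.linalg.eigh(np.cov(pts[:,:2].T));print(np.degrees(np.arctan2(vv[1,1],vv[0,1])))
ct=bot.calibration("top");t=cv2.imread("pics/top0.png")
w=np.zeros(t.shape[:2],np.uint8);w[160:185,178:200]=cv2.inRange(cv2.cvtColor(t,cv2.COLOR_BGR2HSV),(0,0,150),(180,40,255))[160:185,178:200]
ys,xs=np.nonzero(w);P=np.array([cast(ct,x,y,.04) for x,y in zip(xs,ys)]);v=P.mean(0)[:2]-[.5396,.1557];print("top ear",len(P),P.mean(0),np.degrees(np.arctan2(v[1],v[0])),np.linalg.norm(P[:,:2]-[.5396,.1557],axis=1).max())
cv2.imwrite("pics/crop3.png",cv2.resize(a[140:235,210:305],(570,570),interpolation=cv2.INTER_CUBIC))
```

```text
ear [271 209  11  16 110] [276.21818182 216.89090909]
[[255.         185.          30.99263763]
 [255.         185.          22.84775925]]
lid ((255.88893127441406, 182.52137756347656), (59.180145263671875, 66.86810302734375), 178.01393127441406)
[0.5355 0.1557 0.0905]
[0.5385 0.1569 0.079 ]
ear mean [0.5795 0.1968 0.04  ] r max 0.0694
43.286431434526634
-138.26664934882794
top ear 30 [0.57827791 0.19419434 0.04      ] 44.8637054622201 0.06725446014618365
```

View pics/crop3.png

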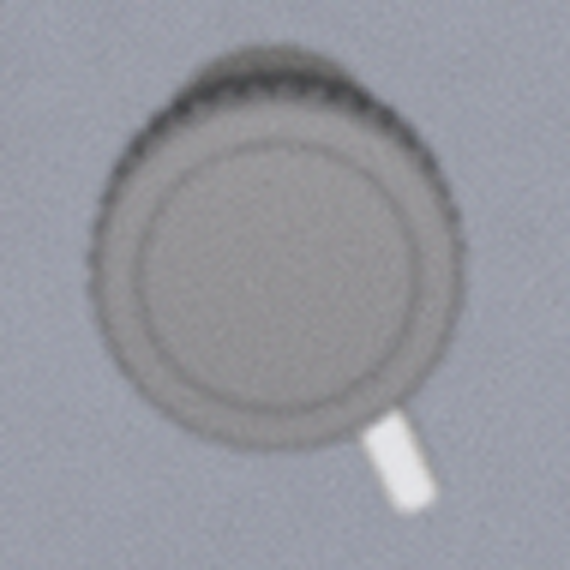

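Lid centre is (0.539, 0.156) and the ear points at 45°. Its measured tip radius of 67–69 mm matches the 68 mm given. Descending partway, then checking.

>>> jog_arm:
  targets:
    - [85,[0,3.4,25],0]
    - [85,[0,3.4,50],0]
    - [85,[0,3.4,75],0]
    - [85,[0,3.4,90],0]
    - [85,[0,3.4,90],0]
    - [85,[0,3.4,90],0]
    - [85,[0,3.4,90],0]

```text
t: 4.8
tool_pos: [0.539, 0.1585, 0.1116]
orientation: [-0.532, 3.094, 0.0]
force: [0.6, 0.7, 0.7]
gripper_width: 0.0851
grasp_force: 0.0
```

Run:
```python
from h import *
st();print(delta([.539,.156,.057]))
```

```text
t 4.8 tcp [539.  158.5 111.6] xaxis deg -160.5 tilt [ 2.2e-03  4.0e-04 -1.0e+00] q [ 0.45  0.36 -0.93  1.79  0.32  1.14  1.33] F [0.64 0.75 0.67] T [ 0.     0.014 -0.01 ] w 85.1 g 0.0
[ 1.  -2.3 54.6]
```

>>> jog_arm:
  targets:
    - [85,[1,-2.3,10],0]
    - [85,[1,-2.3,20],0]
    - [85,[1,-2.3,30],0]
    - [85,[1,-2.3,40],0]
    - [85,[1,-2.3,48],0]
    - [85,[1,-2.3,54],0]
    - [85,[1,-2.3,54.6],0]
    - [85,[1,-2.3,54.6],0]
    - [85,[1,-2.3,54.6],0]

```text
t: 5.7
tool_pos: [0.5381, 0.156, 0.0561]
orientation: [-0.533, 3.095, -0.0]
force: [-0.5, 0.2, 0.4]
gripper_width: 0.0852
grasp_force: 0.0
```

Run:
```python
from h import *
st();print(delta([.539,.156,.057]))
```

```text
t 5.7 tcp [538.1 156.   56.1] xaxis deg -160.47 tilt [ 7.e-04  1.e-04 -1.e+00] q [ 0.42  0.43 -0.89  1.84  0.38  1.05  1.29] F [-0.5   0.18  0.38] T [ 0.008 -0.029 -0.004] w 85.2 g 0.0
[-0.8 -0.3 -0.9]
```

>>> jog_arm:
  targets:
    - [70,[0,0,0],0]
    - [64,[0,0,0],0]
    - [61,[0,0,0],0]
    - [58,[0,0,0],0]
    - [55,[0,0,0],0]
    - [50,[0,0,0],0]
    - [50,[0,0,0],0]
    - [50,[0,0,0],0]
    - [50,[0,0,0],0]
    - [50,[0,0,0],0]
  force: 40

```text
t: 6.7
tool_pos: [0.5381, 0.1557, 0.056]
orientation: [-0.533, 3.096, -0.001]
force: [-1.2, -1.0, 5.9]
gripper_width: 0.0567
grasp_force: 42.2
```

Run:
```python
from h import *
st()
```

```text
t 6.7 tcp [538.1 155.7  56. ] xaxis deg -160.48 tilt [ 4.e-04 -3.e-04 -1.e+00] q [ 0.42  0.43 -0.89  1.84  0.38  1.05  1.29] F [-1.17 -0.97  5.94] T [-0.254  0.226  0.03 ] w 56.7 g 42.2
```

>>> jog_arm:
  targets:
    - [50,[0,0,-2],0]
    - [50,[0,0,-5],0]
    - [50,[0,0,-12],0]
    - [50,[0,0,-22],0]
    - [50,[0,0,-34],0]
    - [50,[0,0,-46],0]
    - [50,[0,0,-58],0]
    - [50,[0,0,-70],0]
    - [50,[0,0,-80],0]
    - [50,[0,0,-87],0]
    - [50,[0,0,-90],0]
    - [50,[0,0,-90],0]
    - [50,[0,0,-90],0]
    - [50,[0,0,-90],0]

```text
t: 8.1
tool_pos: [0.5374, 0.1557, 0.1451]
orientation: [0.533, -3.095, -0.0]
force: [-0.2, -0.0, -3.7]
gripper_width: 0.057
grasp_force: 43.3
```

Run:
```python
from h import *
st();print(delta([.577,-.2256,.146]))
im=bot.camera("side");c=bot.calibration("side");cv2.imwrite("pics/s1.png",cv2.resize(im[120:320,120:360][:,:,::-1],(720,600)))
im=bot.camera("wrist");np.save("cw3.npy",bot.calibration("wrist"),allow_pickle=True);cv2.imwrite("pics/w3.png",im[:,:,::-1])
```

```text
t 8.1 tcp [537.4 155.7 145.1] xaxis deg -160.47 tilt [-1.2e-03 -2.0e-04 -1.0e+00] q [ 0.48  0.32 -0.95  1.76  0.28  1.2   1.37] F [-0.16 -0.03 -3.74] T [-0.     0.06  -0.024] w 57.0 g 43.3
[  90.2 -372.6   -0.9]
```

View pics/w3.png

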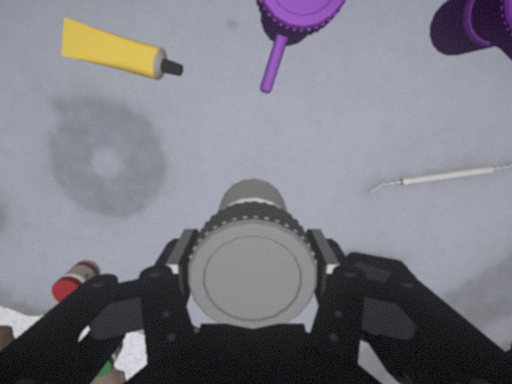

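The jar is held squarely: lid ring centred near (252,277), body straight beneath it.

Run:
```python
from h import *
c=np.load("cw3.npy",allow_pickle=True).item()
a=cv2.imread("pics/w3.png");g=cv2.GaussianBlur(cv2.cvtColor(a,cv2.COLOR_BGR2GRAY),(5,5),0)
H=cv2.HoughCircles(g[200:345,180:330],cv2.HOUGH_GRADIENT_ALT,1,10,param1=60,param2=.4,minRadius=35,maxRadius=75);H=None if H is None else H[0]+[180,200,0]
print(H)
for u,v in ([252.5,276.5],)+(() if H is None else tuple(H[:,:2])):
    p=cast(c,u,v,.1796);print(u,v,p.round(4),"tool off mm",-delta(p))
```

```text
[[255.         277.          44.21330261]
 [255.         277.          65.97460938]
 [255.         277.          53.34031677]]
252.5 276.5 [0.5368 0.1565 0.1796] tool off mm [-0.4 -1.  34.4]
255.0 277.0 [0.5367 0.1576 0.1796] tool off mm [-0.2 -2.1 34.4]
255.0 277.0 [0.5367 0.1576 0.1796] tool off mm [-0.2 -2.1 34.4]
255.0 277.0 [0.5367 0.1576 0.1796] tool off mm [-0.2 -2.1 34.4]
```

>>> jog_arm:
  targets:
    - [50,[2,-8,0],1]
    - [50,[5,-22,0],3]
    - [50,[9,-40,0],6]
    - [50,[14,-60,0],9]
    - [50,[20,-82,0],12.5]
    - [50,[25,-105,0],16]
    - [50,[31,-128,0],19.5]
    - [50,[36,-151,0],23]
    - [50,[42,-174,0],26.5]
    - [50,[48,-197,0],30]
    - [50,[53,-220,0],33.5]
    - [50,[59,-243,0],37]
    - [50,[64,-266,0],40.5]
    - [50,[70,-289,0],44]
    - [50,[75,-312,0],47]
    - [50,[81,-334,0],50]
    - [50,[85,-352,0],53]
    - [50,[88,-365,0],55]
    - [50,[90,-372,0],55.7]
    - [50,[90,-372.6,0],55.7]

```text
t: 10.2
tool_pos: [0.5775, -0.2262, 0.1455]
orientation: [-0.977, -2.985, -0.0]
force: [0.5, 0.6, -3.2]
gripper_width: 0.0569
grasp_force: 43.2
```

>>> jog_arm:
  targets:
    - [50,[0,0,0],0]
    - [50,[0,0,0],0]
    - [50,[0,0,0],0]

```text
t: 10.5
tool_pos: [0.5777, -0.2243, 0.1458]
orientation: [0.973, 2.987, 0.0]
force: [0.7, 0.2, -2.6]
gripper_width: 0.0571
grasp_force: 43.2
```

Run:
```python
from h import *
st();print(delta([.577,-.2256,.145]))
a=bot.camera("top");b=bot.camera("side")
A=cv2.resize(a[115:215,300:400],(400,400),interpolation=cv2.INTER_CUBIC);B=cv2.resize(b[90:210,220:340],(400,400),interpolation=cv2.INTER_CUBIC)
cv2.imwrite("pics/c4.png",np.hstack([A,B])[:,:,::-1])
```

```text
t 10.5 tcp [ 577.7 -224.3  145.8] xaxis deg 143.93 tilt [ 1.e-04  2.e-04 -1.e+00] q [ 0.82  0.37 -0.61  1.62  0.23  1.22  1.1 ] F [ 0.66  0.18 -2.64] T [ 0.084 -0.047 -0.013] w 57.1 g 43.2
[-0.2 -1.5  0.8]
```

View pics/c4.png

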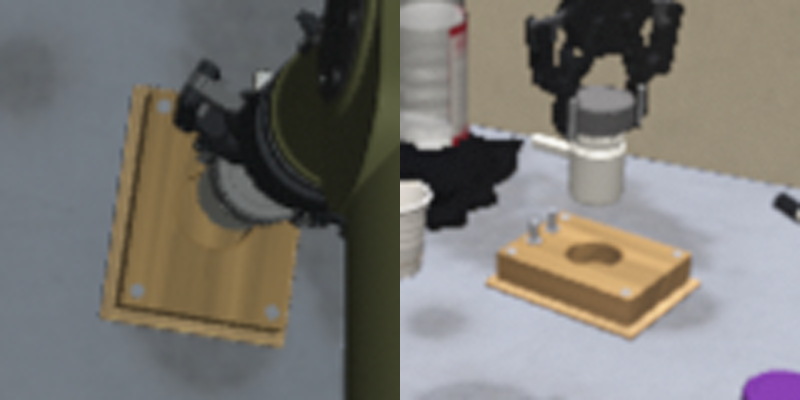

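The side crop shows the jar hanging upright over the holder, ear pointing to the pins (tip near (535,140)). The top crop shows the ear tip at (262,78), beyond the pins' end. I'll check its direction numerically.

Run:
```python
from h import *
a=cv2.imread("pics/c4.png")
ct=bot.calibration("top");cs=bot.calibration("side")
J=np.array([.5777,-.2243])
w=cv2.inRange(cv2.cvtColor(a,cv2.COLOR_BGR2HSV),(0,0,165),(180,40,255));w[:,300:]=0;w[100:]=0;w[:,:235]=0
n,_,S,C=cv2.connectedComponentsWithStats(w)
for i in range(1,n):
  if S[i,4]>20: print(S[i],C[i])
i=1+S[1:,4].argmax()
for z in(.124,.13):
  p=cast(ct,300+C[i][0]/4-.375,115+C[i][1]/4-.375,z);v=p[:2]-J;print(p.round(4),np.degrees(np.arctan2(v[1],v[0])),np.linalg.norm(v))
for ang in(-5,-10.75,-16):
  r=np.radians(ang)
  for rad in (.035,.068):
    u,v=proj(cs,[*(J+rad*np.array([np.cos(r),np.sin(r)])),.124]);print(ang,rad,"crop",round(400+(u-220+.5)*400/120),round((v-90+.5)*400/120))
u,v=proj(cs,[*J,.0898]);print(400+(u-220)*400/120,(v-90)*400/120)
b=cv2.cvtColor(a,cv2.COLOR_BGR2HSV);w=cv2.inRange(b,(0,0,170),(180,50,255));w[:,:515]=0;w[:,567:]=0;w[:125]=0;w[165:]=0
for x in (537,545,553,561):
  ys=np.nonzero(w[:,x])[0];print(x,ys.min() if len(ys) else None,ys.max() if len(ys) else None)
```

```text
[258  74  10  11  68] [262.07352941  78.11764706]
[ 0.6426 -0.2372  0.124 ] -11.250300406367511 0.06621307321972693
[ 0.6414 -0.2358  0.13  ] -10.230134387546828 0.06472730614783896
-5 0.035 crop 562 151
-5 0.068 crop 529 143
-10.75 0.035 crop 564 150
-10.75 0.068 crop 533 141
-16 0.035 crop 566 149
-16 0.068 crop 537 139
594.3192952133916 194.71084499432712
537 132 164
545 134 164
553 136 164
561 139 164
```

>>> jog_arm:
  targets:
    - [50,[0,-1,4],0]
    - [50,[0,-1,12],0]
    - [50,[0,-1,22],0]
    - [50,[0,-1,32],0]
    - [50,[0,-1,40],0]
    - [50,[0,-1,45],0]
    - [50,[0,-1,46],0]
    - [50,[0,-1,46],0]
    - [50,[0,-1,46],0]
    - [50,[0,-1,46],0]

```text
t: 11.6
tool_pos: [0.5773, -0.2264, 0.1003]
orientation: [0.975, 2.985, -0.0]
force: [0.2, -0.5, -2.8]
gripper_width: 0.0571
grasp_force: 43.3
```

Run:
```python
from h import *
st();print(delta([.577,-.2256,.094]))
bot.camera("top");st();bot.camera("top");st();b=bot.camera("side");st()
cv2.imwrite("pics/s5.png",cv2.resize(b[90:210,220:340],(600,600),interpolation=cv2.INTER_CUBIC)[:,:,::-1])
```

```text
t 11.6 tcp [ 577.3 -226.4  100.3] xaxis deg 143.82 tilt [ 9.e-04 -5.e-04 -1.e+00] q [ 0.81  0.42 -0.6   1.67  0.25  1.14  1.09] F [ 0.24 -0.51 -2.75] T [ 0.042  0.025 -0.013] w 57.1 g 43.3
[0.7 0.4 6.3]
t 11.65 tcp [ 577.2 -226.4  100.2] xaxis deg 143.82 tilt [ 7.e-04 -5.e-04 -1.e+00] q [ 0.81  0.42 -0.6   1.67  0.25  1.14  1.09] F [-0.14 -0.64 -2.59] T [ 0.042  0.006 -0.086] w 56.9 g 43.3
t 11.7 tcp [ 577.2 -226.4  100.1] xaxis deg 143.83 tilt [ 7.e-04 -5.e-04 -1.e+00] q [ 0.81  0.42 -0.6   1.67  0.25  1.14  1.09] F [-0.42  0.24 -3.57] T [-0.028  0.039 -0.002] w 56.9 g 43.3
t 11.75 tcp [ 577.1 -226.3  100. ] xaxis deg 143.82 tilt [ 4.e-04 -3.e-04 -1.e+00] q [ 0.81  0.42 -0.6   1.67  0.25  1.14  1.09] F [-0.28 -0.38 -3.75] T [0.027 0.071 0.01 ] w 57.0 g 43.3
```

>>> jog_arm:
  targets:
    - [50,[0.3,0.5,2],0]
    - [50,[0.3,0.5,5],0]
    - [50,[0.3,0.5,8],0]
    - [50,[0.3,0.5,10],0]
    - [50,[0.3,0.5,12],0]
    - [50,[0.3,0.5,13],0]
    - [50,[0.3,0.5,14],0]
    - [50,[0.3,0.5,14],0]

```text
t: 12.55
tool_pos: [0.577, -0.2257, 0.0856]
orientation: [-0.975, -2.986, 0.0]
force: [0.3, 0.2, -3.2]
gripper_width: 0.0571
grasp_force: 43.3
```

```bash
python3 -c "
from h import *
st()"
```

```text
t 12.55 tcp [ 577.  -225.7   85.6] xaxis deg 143.83 tilt [-1.e-04 -0.e+00 -1.e+00] q [ 0.81  0.43 -0.59  1.68  0.26  1.11  1.08] F [ 0.31  0.24 -3.24] T [ 0.007  0.054 -0.002] w 57.1 g 43.3
```

>>> jog_arm:
  targets:
    - [50,[0,0,1],0]
    - [50,[0,0,2],0]
    - [50,[0,0,3],0]
    - [50,[0,0,4],0]
    - [50,[0,0,5],0]
    - [50,[0,0,5],0]

```text
t: 13.15
tool_pos: [0.5768, -0.2257, 0.0805]
orientation: [-0.975, -2.986, 0.0]
force: [-0.2, -0.2, -3.1]
gripper_width: 0.0574
grasp_force: 43.3
```

>>> jog_arm:
  targets:
    - [50,[0,0,1],0]
    - [50,[0,0,2],0]
    - [50,[0,0,3],0]
    - [50,[0,0,4],0]
    - [50,[0,0,5],0]
    - [50,[0,0,5],0]

```text
t: 13.75
tool_pos: [0.5769, -0.2256, 0.0755]
orientation: [-0.975, -2.986, 0.0]
force: [-0.2, -0.4, -2.3]
gripper_width: 0.0569
grasp_force: 43.3
```

Free sliding in, already 14 mm into the pocket with the ear level past the pin tops. Now slowly on to the floor.

>>> jog_arm:
  targets:
    - [50,[0,0,1],0]
    - [50,[0,0,2],0]
    - [50,[0,0,3],0]
    - [50,[0,0,4],0]
    - [50,[0,0,5],0]
    - [50,[0,0,6],0]
    - [50,[0,0,7],0]
    - [50,[0,0,7],0]

```text
t: 14.55
tool_pos: [0.5769, -0.2256, 0.0685]
orientation: [-0.975, -2.986, 0.0]
force: [-0.4, 0.2, -3.4]
gripper_width: 0.0569
grasp_force: 43.3
```

>>> jog_arm:
  targets:
    - [50,[0,0,0.5],0]
    - [50,[0,0,1],0]
    - [50,[0,0,1.5],0]
    - [50,[0,0,1.5],0]

```text
t: 14.95
tool_pos: [0.577, -0.2257, 0.0672]
orientation: [-0.975, -2.986, 0.0]
force: [-0.1, 0.0, -3.3]
gripper_width: 0.057
grasp_force: 43.3
```

>>> jog_arm:
  targets:
    - [50,[0,0,0.4],0]
    - [50,[0,0,0.8],0]
    - [50,[0,0,0.8],0]

```text
t: 15.25
tool_pos: [0.577, -0.2256, 0.0663]
orientation: [-0.975, -2.986, 0.0]
force: [1.1, -0.5, -4.3]
gripper_width: 0.057
grasp_force: 43.3
```

>>> jog_arm:
  targets:
    - [50,[0,0,0.3],0]
    - [50,[0,0,0.6],0]
    - [50,[0,0,0.6],0]

```text
t: 15.55
tool_pos: [0.5772, -0.2257, 0.0662]
orientation: [0.975, 2.986, -0.0]
force: [-1.1, 0.6, 0.1]
gripper_width: 0.0569
grasp_force: 43.3
```

>>> jog_arm:
  targets:
    - [50,[0,0,0.3],0]
    - [50,[0,0,0.6],0]
    - [50,[0,0,0.6],0]

```text
t: 15.85
tool_pos: [0.5774, -0.2258, 0.0661]
orientation: [0.975, 2.986, -0.001]
force: [-2.8, 0.8, 5.5]
gripper_width: 0.0569
grasp_force: 43.7
```

The jar is seated: floor contact at TCP 66 mm, exactly as predicted. Now screwing clockwise (positive turn).

>>> jog_arm:
  targets:
    - [50,[0,0,0],3]
    - [50,[0,0,0],6]
    - [50,[0,0,0],9]
    - [50,[0,0,0],12]
    - [50,[0,0,0],15]
    - [50,[0,0,0],18]
    - [50,[0,0,0],21]
    - [50,[0,0,0],24]
    - [50,[0,0,0],27]
    - [50,[0,0,0],30]
    - [50,[0,0,0],33]
    - [50,[0,0,0],36]

```text
t: 17.05
tool_pos: [0.5784, -0.2252, 0.0661]
orientation: [1.851, 2.536, 0.002]
force: [0.2, 0.9, 3.1]
gripper_width: 0.0572
grasp_force: 43.7
```

```bash
python3 -c "
from h import *
st()"
```

```text
t 17.05 tcp [ 578.4 -225.2   66.1] xaxis deg 107.75 tilt [ 2.7e-03 -2.0e-04 -1.0e+00] q [ 0.71  0.43 -0.47  1.7   0.22  1.07  0.48] F [0.2  0.87 3.06] T [0.234 0.024 0.035] w 57.2 g 43.7
```

>>> jog_arm:
  targets:
    - [50,[0,0,0],2]
    - [50,[0,0,0],4]
    - [50,[0,0,0],6]
    - [50,[0,0,0],8]
    - [50,[0,0,0],8]

```text
t: 17.55
tool_pos: [0.5785, -0.2253, 0.0661]
orientation: [2.021, 2.402, 0.003]
force: [0.4, 1.5, 3.7]
gripper_width: 0.0571
grasp_force: 43.8
```

```bash
python3 -c "
from h import *
st()"
```

```text
t 17.55 tcp [ 578.5 -225.3   66.1] xaxis deg 99.85 tilt [ 3.e-03 -3.e-04 -1.e+00] q [ 0.69  0.42 -0.45  1.7   0.2   1.06  0.35] F [0.38 1.47 3.71] T [ 0.221 -0.147 -0.04 ] w 57.1 g 43.8
```

>>> jog_arm:
  targets:
    - [50,[0,0,0],2]
    - [50,[0,0,0],4]
    - [50,[0,0,0],6]
    - [50,[0,0,0],8]
    - [50,[0,0,0],8]

```text
t: 18.05
tool_pos: [0.5785, -0.2254, 0.0661]
orientation: [2.183, 2.256, 0.003]
force: [1.4, 2.2, 5.3]
gripper_width: 0.0571
grasp_force: 43.9
```

```bash
python3 -c "
from h import *
st()"
```

```text
t 18.05 tcp [ 578.5 -225.4   66.1] xaxis deg 91.89 tilt [ 3.e-03 -4.e-04 -1.e+00] q [ 0.67  0.42 -0.42  1.7   0.19  1.06  0.22] F [1.38 2.19 5.28] T [ 0.251 -0.368 -0.026] w 57.1 g 43.9
```

>>> jog_arm:
  targets:
    - [50,[0,0,0],2]
    - [50,[0,0,0],4]
    - [50,[0,0,0],6]
    - [50,[0,0,0],8]
    - [50,[0,0,0],8]

```text
t: 18.55
tool_pos: [0.5785, -0.2255, 0.0662]
orientation: [2.334, 2.099, 0.003]
force: [2.4, 1.3, 5.1]
gripper_width: 0.0568
grasp_force: 43.9
```

```bash
python3 -c "
from h import *
st()"
```

```text
t 18.55 tcp [ 578.5 -225.5   66.2] xaxis deg 83.91 tilt [ 3.2e-03 -5.0e-04 -1.0e+00] q [ 0.65  0.42 -0.4   1.7   0.18  1.06  0.09] F [2.42 1.33 5.09] T [ 0.266 -0.573 -0.032] w 56.8 g 43.9
```

>>> jog_arm:
  targets:
    - [50,[0,0,0],2]
    - [50,[0,0,0],4]
    - [50,[0,0,0],6]
    - [50,[0,0,0],8]
    - [50,[0,0,0],8]

```text
t: 19.05
tool_pos: [0.5785, -0.2257, 0.0662]
orientation: [2.475, 1.931, 0.003]
force: [3.4, 1.0, 5.2]
gripper_width: 0.0572
grasp_force: 44.0
```

```bash
python3 -c "
from h import *
st()"
```

```text
t 19.05 tcp [ 578.5 -225.7   66.2] xaxis deg 75.92 tilt [ 3.2e-03 -7.0e-04 -1.0e+00] q [ 0.63  0.41 -0.38  1.7   0.17  1.06 -0.04] F [3.4  0.98 5.15] T [ 0.207 -0.752  0.027] w 57.2 g 44.0
```

>>> jog_arm:
  targets:
    - [50,[0,0.5,0],2]
    - [50,[0,1,0],4]
    - [50,[0,1,0],6]
    - [50,[0,1,0],8]
    - [50,[0,1,0],8]

```text
t: 19.55
tool_pos: [0.5791, -0.2257, 0.0661]
orientation: [2.604, 1.754, 0.003]
force: [3.0, 1.4, 5.8]
gripper_width: 0.0571
grasp_force: 44.0
```

```bash
python3 -c "
from h import *
st()"
```

```text
t 19.55 tcp [ 579.1 -225.7   66.1] xaxis deg 67.93 tilt [ 2.2e-03 -4.0e-04 -1.0e+00] q [ 0.61  0.41 -0.35  1.7   0.16  1.06 -0.17] F [2.98 1.44 5.79] T [ 0.303 -0.548  0.035] w 57.1 g 44.0
```

>>> jog_arm:
  targets:
    - [50,[0,0.5,0],2]
    - [50,[0,1,0],4]
    - [50,[0,1,0],6]
    - [50,[0,1,0],8]
    - [50,[0,1,0],8]

```text
t: 20.05
tool_pos: [0.5795, -0.2259, 0.0661]
orientation: [2.721, 1.569, 0.002]
force: [1.5, 2.8, 6.6]
gripper_width: 0.0568
grasp_force: 44.1
```

```bash
python3 -c "
from h import *
st()"
```

```text
t 20.05 tcp [ 579.5 -225.9   66.1] xaxis deg 59.93 tilt [ 0.0012  0.     -1.    ] q [ 0.59  0.41 -0.33  1.7   0.15  1.06 -0.3 ] F [1.46 2.79 6.61] T [ 0.468 -0.218 -0.038] w 56.8 g 44.1
```

>>> jog_arm:
  targets:
    - [50,[0,0,0],2]
    - [50,[0,0,0],4]
    - [50,[0,0,0],6]
    - [50,[0,0,0],8]
    - [50,[0,0,0],8]

```text
t: 20.55
tool_pos: [0.5797, -0.226, 0.0661]
orientation: [2.824, 1.375, 0.002]
force: [1.0, 1.6, 6.6]
gripper_width: 0.0567
grasp_force: 44.1
```

```bash
python3 -c "
from h import *
st()"
```

```text
t 20.55 tcp [ 579.7 -226.    66.1] xaxis deg 51.92 tilt [ 1.6e-03 -1.0e-04 -1.0e+00] q [ 0.58  0.41 -0.3   1.7   0.14  1.06 -0.44] F [0.96 1.59 6.63] T [ 0.379 -0.36  -0.013] w 56.7 g 44.1
```

>>> jog_arm:
  targets:
    - [50,[0,0,0],2]
    - [50,[0,0,0],4]
    - [50,[0,0,0],6]
    - [50,[0,0,0],8]
    - [50,[0,0,0],8]

```text
t: 21.05
tool_pos: [0.5798, -0.2261, 0.0661]
orientation: [2.913, 1.174, 0.003]
force: [0.7, 1.6, 5.6]
gripper_width: 0.0569
grasp_force: 44.1
```

```bash
python3 -c "
from h import *
st()"
```

```text
t 21.05 tcp [ 579.8 -226.1   66.1] xaxis deg 43.92 tilt [ 1.9e-03 -3.0e-04 -1.0e+00] q [ 0.56  0.4  -0.28  1.7   0.12  1.05 -0.57] F [0.73 1.64 5.62] T [ 0.261 -0.406 -0.07 ] w 56.9 g 44.1
```

>>> jog_arm:
  targets:
    - [50,[0,0,0],2]
    - [50,[0,0,0],4]
    - [50,[0,0,0],6]
    - [50,[0,0,0],8]
    - [50,[0,0,0],8]

```text
t: 21.55
tool_pos: [0.5799, -0.2263, 0.0661]
orientation: [2.987, 0.968, 0.003]
force: [2.3, 0.6, 6.0]
gripper_width: 0.0569
grasp_force: 44.1
```

```bash
python3 -c "
from h import *
st()"
```

```text
t 21.55 tcp [ 579.9 -226.3   66.1] xaxis deg 35.92 tilt [ 2.2e-03 -5.0e-04 -1.0e+00] q [ 0.54  0.4  -0.25  1.7   0.11  1.05 -0.7 ] F [2.28 0.64 5.99] T [ 0.251 -0.431 -0.045] w 56.9 g 44.1
```

>>> jog_arm:
  targets:
    - [50,[0,0,0],2]
    - [50,[0,0,0],4]
    - [50,[0,0,0],6]
    - [50,[0,0,0],8]
    - [50,[0,0,0],8]

```text
t: 22.05
tool_pos: [0.58, -0.2265, 0.0661]
orientation: [3.048, 0.757, 0.003]
force: [2.4, 0.9, 4.6]
gripper_width: 0.0567
grasp_force: 44.0
```

```bash
python3 -c "
from h import *
st()"
```

```text
t 22.05 tcp [ 580.  -226.5   66.1] xaxis deg 27.91 tilt [ 2.4e-03 -8.0e-04 -1.0e+00] q [ 0.52  0.4  -0.23  1.7   0.1   1.05 -0.83] F [2.4  0.86 4.56] T [ 0.171 -0.507 -0.036] w 56.7 g 44.0
```

>>> jog_arm:
  targets:
    - [50,[0,0,0],2]
    - [50,[0,0,0],4]
    - [50,[0,0,0],6]
    - [50,[0,0,0],8]
    - [50,[0,0,0],8]

```text
t: 22.55
tool_pos: [0.5803, -0.226, 0.0661]
orientation: [3.093, 0.546, 0.004]
force: [3.4, 1.7, 4.8]
gripper_width: 0.0571
grasp_force: 44.0
```

```bash
python3 -c "
from h import *
st()"
```

```text
t 22.55 tcp [ 580.3 -226.    66.1] xaxis deg 20.01 tilt [ 2.8e-03 -6.0e-04 -1.0e+00] q [ 0.5   0.4  -0.21  1.7   0.09  1.05 -0.96] F [3.43 1.66 4.78] T [ 0.283 -0.636  0.323] w 57.1 g 44.0
```

The torque has stepped up. I'll average several readings before topping up.

```bash
cat >> h.py <<'E'
def tz(n=6):
    r=[]
    for i in range(n): r.append(bot.get_obs()["wrist_torque"]);bot.camera("side")
    print("Tz mean",np.mean(r,0).round(3),"sd",np.std(r,0).round(3));st()
E
python3 -c "
from h import *
tz()"
```

```text
Tz mean [ 0.27 -0.64  0.32] sd [0.019 0.014 0.041]
t 22.85 tcp [ 580.3 -226.    66.1] xaxis deg 20.03 tilt [ 2.8e-03 -5.0e-04 -1.0e+00] q [ 0.5   0.4  -0.21  1.7   0.09  1.05 -0.96] F [3.35 0.61 6.18] T [ 0.243 -0.67   0.276] w 56.9 g 44.0
```

>>> jog_arm:
  targets:
    - [50,[0,0,0],1]
    - [50,[0,0,0],2]
    - [50,[0,0,0],3]
    - [50,[0,0,0],4]
    - [50,[0,0,0],4]

```text
t: 23.35
tool_pos: [0.5808, -0.2251, 0.0661]
orientation: [3.11, 0.44, 0.005]
force: [3.5, 2.4, 5.0]
gripper_width: 0.057
grasp_force: 44.0
```

```bash
python3 -c "
from h import *
tz()"
```

```text
Tz mean [ 0.514 -0.769  0.456] sd [0.023 0.028 0.023]
t 23.65 tcp [ 580.8 -225.1   66.1] xaxis deg 16.1 tilt [ 3.3e-03  2.0e-04 -1.0e+00] q [ 0.49  0.4  -0.2   1.7   0.09  1.05 -1.03] F [3.51 1.5  4.27] T [ 0.502 -0.729  0.453] w 57.2 g 44.0
```

>>> jog_arm:
  targets:
    - [50,[0,0,0],1]
    - [50,[0,0,0],2]
    - [50,[0,0,0],3]
    - [50,[0,0,0],4]
    - [50,[0,0,0],5]
    - [50,[0,0,0],5]

```text
t: 24.25
tool_pos: [0.5808, -0.225, 0.0661]
orientation: [3.127, 0.304, 0.005]
force: [4.5, 2.7, 5.3]
gripper_width: 0.0572
grasp_force: 44.0
```

```bash
python3 -c "
from h import *
tz()"
```

```text
Tz mean [ 0.517 -0.86   0.664] sd [0.027 0.035 0.016]
t 24.55 tcp [ 580.8 -225.1   66.1] xaxis deg 11.12 tilt [ 3.4e-03  2.0e-04 -1.0e+00] q [ 0.48  0.4  -0.18  1.7   0.08  1.05 -1.11] F [4.01 2.57 5.74] T [ 0.53  -0.895  0.657] w 57.0 g 44.0
```

Snug at about 0.66–0.70 N m. Letting go and lifting straight up.

>>> jog_arm:
  targets:
    - [58,[0,0,0],0]
    - [60,[0,0,0],0]
    - [63,[0,0,0],0]
    - [68,[0,0,0],0]
    - [75,[0,0,0],0]
    - [80,[0,0,0],0]
    - [83,[0,0,0],0]
    - [83,[0,0,0],0]
    - [83,[0,0,0],0]

```text
t: 25.45
tool_pos: [0.5789, -0.2263, 0.0652]
orientation: [3.127, 0.296, 0.0]
force: [-0.3, 0.0, -0.1]
gripper_width: 0.0831
grasp_force: 0.0
```

```bash
python3 -c "
from h import *
tz(2)"
```

```text
Tz mean [-0.009 -0.01   0.009] sd [0.041 0.019 0.039]
t 25.55 tcp [ 578.9 -226.3   65.3] xaxis deg 10.83 tilt [ 0.e+00 -1.e-04 -1.e+00] q [ 0.48  0.4  -0.18  1.7   0.08  1.05 -1.11] F [-0.04  0.28  0.12] T [0.047 0.023 0.027] w 83.2 g 0.0
```

>>> jog_arm:
  targets:
    - [83,[0,0,-5],0]
    - [83,[0,0,-15],0]
    - [83,[0,0,-30],0]
    - [83,[0,0,-50],0]
    - [83,[0,0,-70],0]
    - [83,[0,0,-90],0]
    - [83,[0,0,-110],0]
    - [83,[0,20,-120],0]
    - [83,[0,50,-130],0]
    - [83,[0,90,-130],0]
    - [83,[0,130,-130],0]
    - [83,[0,170,-130],0]
    - [83,[0,190,-130],0]
    - [83,[0,200,-130],0]
    - [83,[0,200,-130],0]
    - [83,[0,200,-130],0]

```text
t: 27.15
tool_pos: [0.6171, -0.421, 0.1959]
orientation: [-3.126, -0.299, -0.001]
force: [-0.0, 0.9, 1.2]
gripper_width: 0.0833
grasp_force: 0.0
```

Run:
```python
from h import *
st()
a=bot.camera("top");b=bot.camera("side")
A=cv2.resize(a[115:215,300:400],(400,400),interpolation=cv2.INTER_CUBIC);B=cv2.resize(b[110:210,220:320],(400,400),interpolation=cv2.INTER_CUBIC)
cv2.imwrite("pics/c6.png",np.hstack([A,B])[:,:,::-1])
cs=bot.calibration("side")
for p in ([.577,-.2256,.1005],[.577+.068*.982,-.2256-.068*.187,.044]):
  u,v=proj(cs,p);print(400+(u-220)*4,(v-110)*4)
```

```text
t 27.15 tcp [ 617.1 -421.   195.9] xaxis deg 10.92 tilt [ 8.e-04  1.e-03 -1.e+00] q [ 0.63  0.55 -0.11  1.21  0.06  1.39 -0.85] F [-0.01  0.95  1.23] T [ 0.016 -0.023  0.03 ] w 83.3 g 0.0
635.4430694809669 139.62164554465744
557.3503624716229 184.2864121562268
```

View pics/c6.png

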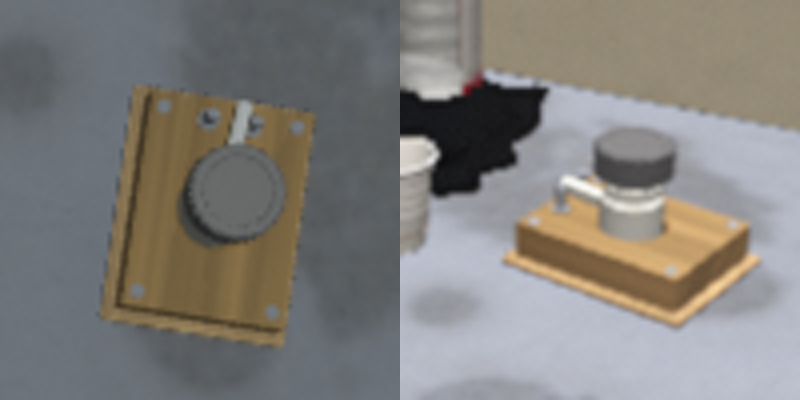

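The jar stands upright in the pocket. Its lid top is near (635,143) in the side crop, where 140 was predicted. The ear at (242,120) in the top crop lies between the pins at (209,117) and (255,123), bearing on the clockwise one. Handing in.

```bash
python3 -c "
from workcell import bot
print(bot.close_job())"
```

```text
the job is handed in; nothing more can be done
None
```

The jar is seated in the holder's pocket with its ear between the pins, and its lid is snug at about 0.66 N m; I handed the job in at about 27 s of the 72 s allowed.

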